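# Retension the drill head's counterbalance spring drum and lock it

## Robot

A 6-joint arm with a two-finger parallel gripper is mounted at the origin on a cart in front of the work surface, level with it; the furniture and walls round the work are solid. World frame = base frame: x ahead of the robot, y to its left, z up, the work surface at z = 0. Lengths are in mm, angles in rad, forces in N, time in s.
With the tool pointing down it reaches from about 350 to 775 mm from the base axis. Payload 7.3 kg.
Tool frame: the origin (TCP) lies between the finger pads, 19 mm behind the fingertips; this is the grasp point; z points along the fingers, y is the line along which they close (so a half turn about z gives the same grasp; the last joint's range is limited). The gripper opens to 92 mm and grips with 3 to 60 N. Pads are 19 mm wide; open, the fingers measure 130 mm over their backs; the gripper's body (75 mm by 190 mm) begins 47 mm behind the grasp point.
Start: joints at [1.061, 0.342, 1.524, -0, 1.275, -0.146], TCP at [186.796, 490.663, 245.541] pointing down, gripper open.
Joint ranges: [-2.53, 2.53], [-0.77, 2.02], [0.04, 2.7], [-1, 4.14], [0.28, 2.66], [-3.11, 3.11]. Speed limits (rad/s): [2.57, 2.57, 3.14, 3.14, 3.14, 3.14].

## Interface

Orientations are given as [roll, pitch, yaw] about the fixed x, y, z axes, in that order (R = Rz(yaw) Ry(pitch) Rx(roll)).
In Python, from plant import bot gives the robot as it stands.
- The arm moves only by the shell command python3 shift.py, which reads ROWS from standard input. ROWS is a JSON object whose key "segments" holds a list of rows, 1 to 5 of them, each of 5 numbers: the finger opening in mm, then dx, dy, dz in m, then a turn about the tool's z in units of 0.2 rad; each row is the pose to reach, as a shift and turn from the pose commanded when the command began, along the tool's axes at that moment; what a row does not reach only later rows make up. A row lasts 1/8 s, in which the tool goes at most 62.5 mm and 0.188 rad, less where a joint would pass 70% of its speed; a pose out of reach is approached as far as the arm can. The fingers move at their own pace and stop on an object; the grip force is fixed at half the most. Time passes only in rows, so rows that do not move let the fingers close. It prints the time, the measured TCP pose, the force, the opening and the grip force at its end. Input that does not fit is refused with a message, and nothing moves.
- bot.get_obs(): the state, without advancing time (a new reading comes with each control period).
- bot.capture(name): name is "side" or "top" or "wrist"; returns a dict with "color" (400x640x3 uint8, red, green, blue), "K" (3x3 intrinsics, pixels), "R" (3x3) and "t" (3): a world point X has camera coordinates R X + t. Camera axes: x right, y down, z forward; pixel columns grow to the right and rows downward; lengths in mm; the calibration is good to about 2 mm. A picture is of the moment at which its call begins. There is no depth.
- bot.close_job(): hands the job in; it is judged then, once.
The state is a dict: "time": time; "joint_positions": joint angles; "dq": joint speeds; "tau": joint torques, N m; "tool_pos": TCP position; "tcp_rot": TCP orientation; "contact_force": force on the tool from outside, world axes, zero at the start; "moment": the same for the moment, N m; "grip_width": finger opening in mm; "finger_force": force on a finger pad.
Only numpy, scipy, OpenCV 4.12 (cv2) and the standard library are available. Lean on these libraries where they do the work, as an engineer would, in place of code of your own. Each camera call takes 0.05 s, during which the arm holds its last target. There are 200 camera calls.

## Task

The drill head's counterbalance drum, bolted to the bench, has gone slack: retension its spring. Wind the brass wing key clockwise (seen from above) in as many grips as it takes, letting the pawl hold the spring each time you let go, until the key, released, leaves the black line of the orange rider inside the green band of the scale, neither short of it nor past it. Then slide the lock bolt by its black knob fully home into the ratchet wheel, let go, and leave the other things on the bench where they lie.

Things in the scene. Friction and masses are not known exactly. Their poses are not given: they have to be found in the camera images.
- drum: Fixed green round spring drum, 136 mm across, its aluminium cover 60 mm above the bench, on a steel foot plate 150 x 164 x 10 mm. Origin: on its upright winding axis at bench height; z up; white tension scale on the -x side; lug with the lock bolt on the -y side, to 100 mm from the axis; wire outlet to +x, to 117 mm. Apart from the key and the bolt's knob all of it lies below 80 mm.
- key_grip (a point): Middle of the brass wing key, on the winding axis, 99 mm above the bench. Its wings are one flat upright plate, 56 mm long (this point's x), 10 mm thick (its y), 86 to 112 mm above the bench, on a spindle of 10 mm diameter. Grip it across the faces, closing along this point's y. Within 50 mm of the axis all else is below 80 mm.
- wing_key (a joint): Angle of key and ratchet wheel, rad, 0 slack to 7.0 fully wound, growing clockwise from above; starts at 0 to 1.3. The spring drives it back with 0.04 N m slack to 0.13 N m fully wound: grip it with 30 to 40 N. The pawl catches at whole multiples of 0.449 rad; let go, the key runs back to the last tooth passed (one tooth at most) and stays. Blocked while the bolt is home.
- ratchet (a point): Middle of the dark steel ratchet wheel under the key, on the winding axis: 60 mm across, 14 teeth, 63 to 72 mm above the bench. A small hinged steel pawl (springs in by itself, leave it alone) stands at its +y side.
- rider (a joint): Travel, m, of the tension rider: an orange slider 18 x 4 x 4 mm with a black line across it, that the key drives through gearing along the slot of the white scale, 8.5 mm per rad of the key, towards the drum's +y (0 at slack). The line is in the green band from 0.0439 to 0.0553, that is with the key held at 12, 13 or 14 teeth; the red field beyond is too tight.
- rider_line (a point): Middle of the rider's black line, 66 mm above the bench.
- band_mid (a point): Middle of the green band of the scale, 11.4 mm long along the drum's y, 44.5 mm from the winding axis towards the drum's -x, 66 mm above the bench; fixed to the drum.
- lock_bolt (a joint): Travel of the lock bolt, m, from 0 drawn back (the start) to 0.014 home, along the drum's +y towards the ratchet wheel. It slides under a low steel guide with about 3 N of friction and stays where it is left. Its tongue enters the gap between two teeth only when the key rests on the pawl; against a tooth it stops near 0.0075.
- bolt_knob (a point): Middle of the upright black knob of the lock bolt: 15 mm diameter, 80 to 110 mm above the bench, this point at 96 mm; 80 mm from the winding axis along the drum's -y when drawn back, 66 mm when home. Axes as the drum's. Pinch it from above across the drum's x, TCP 100 mm above the bench, as the guide (30 mm wide, 44 to 57 mm from the axis) rises to 79 mm.
- spanner_13: Bright combination spanner, 178 x 32 x 7 mm, lying on the bench at the right; bystander. Origin under its middle.
- masking_tape: Roll of brown masking tape, 97 mm across, 24 mm high, lying flat; bystander. Origin under its middle.
- oil_can: Yellow oil can with a spout, 79 mm across, 161 mm high, standing; bystander. Origin under its middle.
- screwdriver: Screwdriver with a red handle, 209 x 30 x 30 mm, lying at the left; bystander. Origin under its middle.

How it is judged (in metres and radians):
On the way, in this order (a step that is already met when the one before it is completed fails the run):
1. the key, let go and at rest on its pawl, leaves the rider's line in the green band, with the bolt still drawn back (value of joint rider between 0.0439 and 0.0553 m and value of joint lock_bolt below 0.006 m and contact force between the fingers and wing_key below 0.2 N and not (velocity of joint wing_key above 0.1 rad/s) and not (velocity of joint wing_key below -0.1 rad/s)), for 0.3 s.
2. the lock bolt is slid home into the ratchet wheel (value of joint lock_bolt above 0.012 m), for 0.2 s.
At the end, for the whole second after the job is handed in: The rider's black line stands in the green band (travel 43.9 to 55.3 mm), the key at rest, and the lock bolt is home (at least 12 of its 14 mm) (value of joint rider between 0.0439 and 0.0553 m and value of joint lock_bolt above 0.012 m and not (velocity of joint wing_key above 0.1 rad/s) and not (velocity of joint wing_key below -0.1 rad/s)); the robot touches nothing.
It fails at once if the spanner is pushed more than 30 mm from its place (distance of spanner_13 from where it was at the start of the episode above 0.03 m).
It fails at once if the masking tape is pushed more than 30 mm from its place (distance of masking_tape from where it was at the start of the episode above 0.03 m).
It fails at once if the oil can is pushed more than 30 mm from its place (distance of oil_can from where it was at the start of the episode above 0.03 m).
It fails at once if the screwdriver is pushed more than 30 mm from its place (distance of screwdriver from where it was at the start of the episode above 0.03 m).
It also fails if it takes over 72 s, if anything falls off the work surface, if the arm or the gripper's body presses on something with over 40 N, if the wrist force passes 120 N, or if a joint passes its speed limit or range.

## Working session

There is one attempt and no reset: what is moved stays moved. The work goes in short steps, Python scripts to look and compute and a shell command to move; the robot and the scene stay as the last step left them, time stands still between calls to the robot, and variables do not carry over. Pictures are saved under pics/ and viewed, at most 10 in all, crops included, and the job is handed in when it is done.

```bash
ls; mkdir -p pics; python3 - <<'E'
from plant import bot
import cv2
o=bot.get_obs();print(o['time'],o['tool_pos'],o['tcp_rot'],o['grip_width'])
for n in('top','side'):
    c=bot.capture(n);cv2.imwrite(f'pics/{n}0.png',c['color'][:,:,::-1]);print(n,c['K'].tolist(),c['R'].round(4).tolist(),c['t'].round(1).tolist())
E
```

```text
pics
plant.py
shift.py
0.0 [186.61539087 490.31609901 244.82799841] [-3.14005698e+00 -2.15331184e-04  2.77776610e+00] 91.91992151023237
top [[467.574578444264, 0.0, 323.51396306243055], [0.0, 467.574578444264, 202.01099157675853], [0.0, 0.0, 1.0]] [[-0.0211, -0.9997, -0.0153], [-0.9962, 0.0223, -0.0842], [0.0845, 0.0135, -0.9963]] [7.9, 603.1, 1359.9]
side [[393.5717257140044, 0.0, 318.17308768015164], [0.0, 393.5717257140044, 199.66639210786778], [0.0, 0.0, 1.0]] [[-0.9308, -0.3654, 0.0036], [-0.2522, 0.6352, -0.73], [0.2645, -0.6804, -0.6835]] [566.6, 218.0, 868.7]
```

View pics/top0.png

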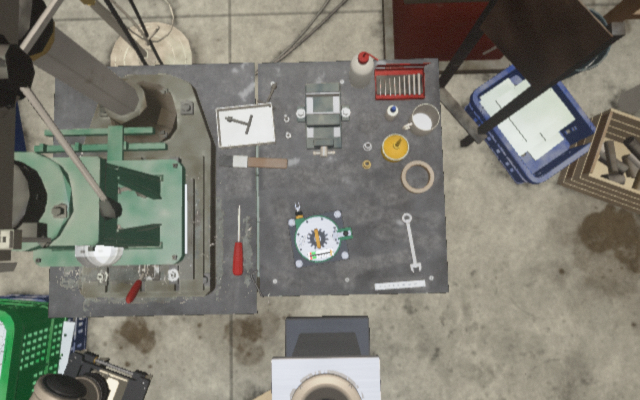

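View pics/side0.png

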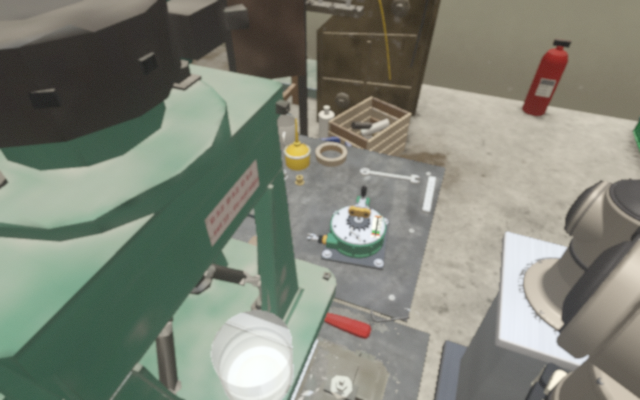

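The top view shows the drum at about (318,239), with its lug to the right at (345,233) and the wire outlet up at (298,211). The side view shows it at about (358,228). I'll enlarge both.

```bash
python3 - <<'E'
import cv2,numpy as np
a=cv2.imread('pics/top0.png')[195:275,280:360];b=cv2.imread('pics/side0.png')[178:278,305:405]
a=cv2.resize(a,(400,400),interpolation=3);b=cv2.resize(b,(400,400),interpolation=3)
cv2.imwrite('pics/crop0.png',np.hstack([a,b]))
E
```

```text
(no output)
```

View pics/crop0.png

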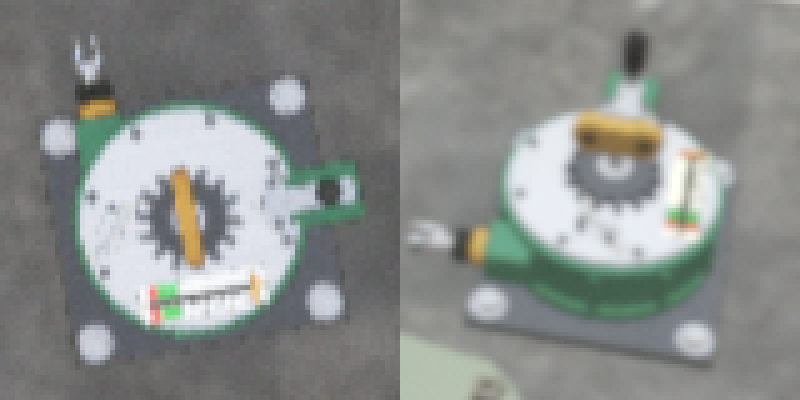

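The crop shows the key centre at top (317.6,238.4) and side (359.5,211.7). The knob is at top (346,233.6) and side (363.8,191). The rider is at top (331.4,253) and the band at (313.4,255).

```bash
cat > h.py <<'E'
import numpy as np,cv2
from scipy.optimize import least_squares
def proj(c,X): 
    p=c['K']@(c['R']@np.asarray(X,float)+c['t']);return p[:2]/p[2]
def tri(obs):
    f=lambda X:np.concatenate([proj(c,X)-p for c,p in obs])
    r=least_squares(f,[500,0,90]);return r.x.round(1),np.abs(r.fun).max().round(2)
def atz(c,p,z):
    r=least_squares(lambda q:proj(c,[*q,z])-p,[500,0]);return np.append(r.x,z).round(1)
E
python3 - <<'E'
from plant import bot
from h import *
T=bot.capture('top');S=bot.capture('side')
print('key',tri([(T,(317.4,238.2)),(S,(359.3,211.5))]))
print('knob',tri([(T,(345.8,233.4)),(S,(363.6,190.8))]))
for n,p,z in [('key',(317.4,238.2),112),('k1',(315.8,228.8),112),('k2',(318.8,248),112),('knob',(345.8,233.4),110),('rider',(331.2,252.8),66),('band',(313.2,254.8),66)]: print(n,atz(T,p,z))
o=bot.get_obs();print(o['time'],o['tool_pos'],o['tcp_rot'])
E
```

```text
key (array([498.4,  13.4,  99.9]), np.float64(0.83))
knob (array([510.5, -66. ,  94.8]), np.float64(0.99))
key [496.   12.6 112. ]
k1 [522.   16.5 112. ]
k2 [469.    9.3 112. ]
knob [507.5 -66.1 110. ]
rider [454.  -24.6  66. ]
band [449.4  26.8  66. ]
0.2 [186.66812166 490.47387134 245.11858441] [-3.14071890e+00 -1.02075810e-04  2.77787574e+00]
```

```bash
python3 - <<'E'
from plant import bot
from h import *
T=bot.capture('top');S=bot.capture('side')
print('table corner',tri([(T,(185,262)),(S,(333,275))]))
for z in (50,200): print(atz(T,(185,262),z),atz(T,(214,290),z))
R=cv2.Rodrigues
def d(w,yaw=2.778): 
    c,s=np.cos(yaw),np.sin(yaw);return (c*w[0]+s*w[1],s*w[0]-c*w[1])
p0=np.array([186.8,490.7])
for q in [(330,200),(400,60),(498,13.4),(430,13.4)]: print(q,np.round(d(np.array(q)-p0),1))
W=bot.capture('wrist');print(W['R'].round(3).tolist(),W['t'].round(1),W['K'][0,0])
E
```

```text
table corner (array([453.3, 330. , 278.1]), np.float64(3.73))
[435.9 398.7  50. ] [354.3 314.6  50. ]
[441.5 351.9 200. ] [368.9 277.2 200. ]
(330, 200) [-237.2 -220.8]
(400, 60) [-352.4 -326.7]
(498, 13.4) [-460.6 -335.4]
(430, 13.4) [-397.  -359.6]
[[0.356, 0.935, 0.0], [0.898, -0.342, 0.276], [0.258, -0.098, -0.961]] [-524.2  -32.8  389.5] 279.46278437682435
```
Table edge around x>440,y>330; height maybe 278. Path along line (187,490)->(330,200): gripper extends ±95 in y-tool (0.355,0.935)... perpendicular dims; distance from table corner (453,330) to line... line at y=330: x=266; 187 away horizontally. OK.

Careful with the scale: shifts go in m and turns go in units of 0.2 rad. That gives: -237 mm is -0.237, -221 mm is -0.221, -0.5 rad is -2.5.

```bash
echo '{"segments":[[50, -0.237, -0.221, 0, -1], [50, -0.237, -0.221, 0, -1], [50, -0.237, -0.221, 0, -1], [50, -0.237, -0.221, 0, -2.5], [50, -0.237, -0.221, 0, -2.5]]}' | python3 shift.py
python3 - <<'E'
from plant import bot
from h import *
o=bot.get_obs();print(o['time'],o['tool_pos'],o['tcp_rot'],o['joint_positions'])
yaw=o['tcp_rot'][2];c,s=np.cos(yaw),np.sin(yaw);w=np.array([455,13.4])-o['tool_pos'][:2];print(c*w[0]+s*w[1],s*w[0]-c*w[1])
E
```

```text
time: 0.98
tool_pos: [316.0, 229.3, 245.8]
tcp_rot: [3.141, 0.001, -3.017]
contact_force: [0.8, 0.9, -0.5]
grip_width: 50.9
finger_force: 0.0
0.975 [315.95282604 229.29900773 245.84527731] [ 3.14117834e+00  1.06694245e-03 -3.01681484e+00] [ 4.30761185e-01  9.11405723e-02  1.85336918e+00  7.91711045e-05
  1.19594072e+00 -1.26484212e+00]
-111.09657489529914 -231.52548276962614
```

```bash
echo '{"segments":[[50, -0.111, -0.231, 0, 0], [50, -0.111, -0.231, 0, 0], [50, -0.111, -0.231, 0, 0], [50, -0.111, -0.231, 0, 0], [50, -0.111, -0.231, 0, 0]]}' | python3 shift.py; echo '{"segments":[[50, 0, 0, 0, 0], [50, 0, 0, 0, 0]]}' | python3 shift.py
python3 - <<'E'
from plant import bot
from h import *
o=bot.get_obs();print(o['time'],o['tool_pos'],o['tcp_rot'],o['joint_positions'])
W=bot.capture('wrist');im=W['color'][:,:,::-1];cv2.imwrite('pics/w1.png',im)
for X in [(498,13.4,99),(510.5,-66,96)]: print(proj(W,X))
E
```

```text
time: 1.6
tool_pos: [454.7, 11.5, 245.3]
tcp_rot: [-3.141, 0.0, -3.027]
contact_force: [-1.1, -0.0, 0.3]
grip_width: 49.9
finger_force: 0.0
time: 1.85
tool_pos: [452.5, 15.9, 245.6]
tcp_rot: [3.141, -0.0, -3.02]
contact_force: [-0.7, -0.1, 0.7]
grip_width: 50.1
finger_force: 0.0
1.85 [452.4559487   15.90072997 245.60081594] [ 3.14111491e+00 -2.99787649e-04 -3.02023392e+00] [-1.34693764e-01  2.09638483e-01  1.70907687e+00  4.10800296e-04
  1.22328834e+00 -1.82698873e+00]
[313.34917626 236.67577339]
[241.16349652 237.96716033]
```

View pics/w1.png

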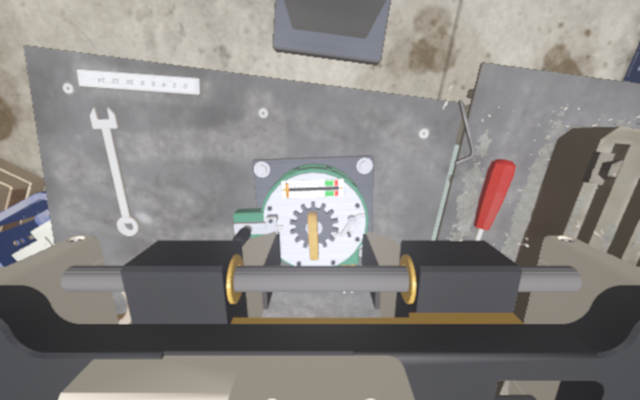

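The wrist view confirms it: the key centre is at (313,236), the knob at (242,236) and the rider near slack at (287,189), all within a pixel or two of the reprojections. I'll go to the key.

Scaled: -45 mm is -0.045, -8 mm is -0.008.

```bash
echo '{"segments":[[40, -0.045, -0.008, 0, 0], [40, -0.045, -0.008, 0.06, 0], [40, -0.045, -0.008, 0.11, 0], [40, -0.045, -0.008, 0.13, 0], [40, -0.045, -0.008, 0.13, 0]]}' | python3 shift.py
python3 - <<'E'
from plant import bot
from h import *
o=bot.get_obs();print(o['time'],o['tool_pos'],o['tcp_rot'],o['joint_positions'])
W=bot.capture('wrist');im=W['color'][:,:,::-1];cv2.imwrite('pics/w2.png',im)
print(proj(W,(498,13.4,99)))
E
```

```text
time: 2.52
tool_pos: [497.6, 13.4, 114.5]
tcp_rot: [3.141, -0.003, -3.02]
contact_force: [0.1, -0.4, 0.5]
grip_width: 40.5
finger_force: 0.0
2.525 [497.58831403  13.35415819 114.51449095] [ 3.14064317 -0.00317444 -3.01995164] [-1.27347040e-01  4.45279090e-01  1.77260288e+00  1.72475889e-04
  9.27021212e-01 -1.81988662e+00]
[320.66072678 254.011284  ]
```

View pics/w2.png

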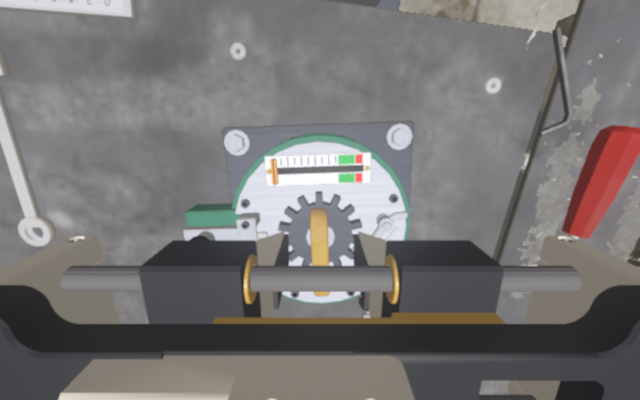

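The key lies centred between the fingers at (319,245). The rider is at (275,171), the slack end. Now I'll lower and close.

Scaled: 13 mm is 0.013.

```bash
echo '{"segments":[[40, 0, 0, 0.013, 0], [40, 0, 0, 0.013, 0], [0, 0, 0, 0.013, 0], [0, 0, 0, 0.013, 0], [0, 0, 0, 0.013, 0]]}' | python3 shift.py; echo '{"segments":[[0, 0, 0, 0, 0], [0, 0, 0, 0, 0], [0, 0, 0, 0, 0]]}' | python3 shift.py
```

```text
time: 3.2
tool_pos: [499.0, 12.0, 102.8]
tcp_rot: [-3.142, 0.001, -3.022]
contact_force: [-0.4, -0.3, -0.0]
grip_width: 14.6
finger_force: 0.0
time: 3.58
tool_pos: [498.9, 12.9, 102.8]
tcp_rot: [3.14, 0.0, -3.022]
contact_force: [-0.4, 4.8, 1.2]
grip_width: 9.8
finger_force: 29.9
```

```bash
echo '{"segments":[[0, 0, 0, 0, 0.92], [0, 0, 0, 0, 1.84], [0, 0, 0, 0, 2.76], [0, 0, 0, 0, 3.68], [0, 0, 0, 0, 4.6]]}' | python3 shift.py
python3 - <<'E'
from plant import bot
from h import *
o=bot.get_obs();print(o['joint_positions'][5],o['contact_force'],o['moment'])
E
```

```text
time: 4.2
tool_pos: [498.9, 12.9, 102.8]
tcp_rot: [3.14, -0.001, 2.335]
contact_force: [0.1, 6.1, 2.3]
grip_width: 10.0
finger_force: 29.9
-0.8942283456876643 [0.09585114 6.05236283 2.26002422] [ 0.79491163 -0.03843256  0.07741064]
```

Scaled: 0.92 rad is 4.6.

```bash
echo '{"segments":[[0, 0, 0, 0, 0.92], [0, 0, 0, 0, 1.84], [0, 0, 0, 0, 2.76], [0, 0, 0, 0, 3.68], [0, 0, 0, 0, 4.6]]}' | python3 shift.py;echo '{"segments":[[0, 0, 0, 0, 0.92], [0, 0, 0, 0, 1.84], [0, 0, 0, 0, 2.76], [0, 0, 0, 0, 3.68], [0, 0, 0, 0, 4.6]]}' | python3 shift.py
python3 - <<'E'
from plant import bot
from h import *
o=bot.get_obs();print(o['joint_positions'][5],o['contact_force'],o['moment'])
T=bot.capture('side');im=T['color'][170:280,300:410,::-1];cv2.imwrite('pics/s3.png',cv2.resize(im,(550,550),interpolation=3))
E
```

```text
time: 4.82
tool_pos: [499.0, 12.9, 102.8]
tcp_rot: [3.141, -0.001, 1.415]
contact_force: [-0.2, 5.7, 0.3]
grip_width: 9.9
finger_force: 29.9
time: 5.45
tool_pos: [499.0, 12.9, 102.8]
tcp_rot: [-3.141, -0.001, 0.495]
contact_force: [-0.5, 5.6, 0.6]
grip_width: 9.4
finger_force: 29.9
0.9457483775249492 [-0.48358573  5.63834676  0.64567433] [0.73910324 0.18536856 0.26463172]
```

View pics/s3.png

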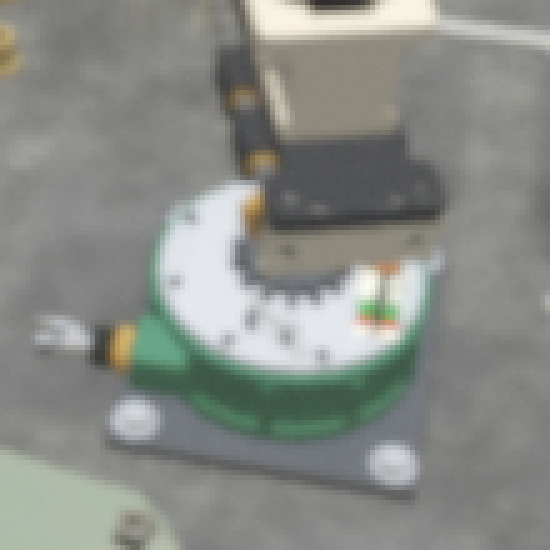

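The rider at (383,266) is now about 30 mm from the band at (378,310), so it is following the key. I'll keep winding.

Scaled: 0.92 rad is 4.6.

```bash
echo '{"segments":[[0, 0, 0, 0, 0.92], [0, 0, 0, 0, 1.84], [0, 0, 0, 0, 2.76], [0, 0, 0, 0, 3.68], [0, 0, 0, 0, 4.6]]}' | python3 shift.py;echo '{"segments":[[0, 0, 0, 0, 0.92], [0, 0, 0, 0, 1.84], [0, 0, 0, 0, 2.76], [0, 0, 0, 0, 3.68], [0, 0, 0, 0, 4.6]]}' | python3 shift.py
echo '{"segments":[[0, 0, 0, 0, 0], [30, 0, 0, 0, 0], [30, 0, 0, 0, 0], [30, 0, 0, 0, 0]]}' | python3 shift.py
echo '{"segments":[[40, 0, 0, -0.03, 0], [40, 0, 0, -0.06, 0], [40, 0, 0, -0.06, 0]]}' | python3 shift.py
python3 - <<'E'
from plant import bot
from h import *
o=bot.get_obs();print(o['joint_positions'],o['contact_force'],o['tool_pos'])
E
```

```text
time: 6.12
tool_pos: [499.0, 12.8, 102.8]
tcp_rot: [-3.14, 0.0, -0.424]
contact_force: [0.3, 4.6, 2.0]
grip_width: 9.6
finger_force: 29.9
time: 6.75
tool_pos: [498.9, 12.8, 102.8]
tcp_rot: [-3.141, 0.001, -1.344]
contact_force: [-0.1, 5.0, 1.9]
grip_width: 9.7
finger_force: 29.9
time: 7.25
tool_pos: [498.7, 11.8, 102.5]
tcp_rot: [3.141, -0.0, -1.338]
contact_force: [0.4, 0.1, -0.2]
grip_width: 29.6
finger_force: 0.0
time: 7.62
tool_pos: [500.1, 11.8, 164.5]
tcp_rot: [-3.137, -0.002, -1.338]
contact_force: [0.3, -0.3, -0.5]
grip_width: 39.8
finger_force: 0.0
[-1.29746999e-01  3.78417746e-01  1.71404491e+00 -1.16717560e-04
  1.04447581e+00  2.77933575e+00] [ 0.28566704 -0.32666422 -0.47663206] [500.07190833  11.76776831 164.52937399]
```

```bash
R='x'; echo '{"segments":[[40, 0, 0, 0, -4.7], [40, 0, 0, 0, -4.7], [40, 0, 0, 0, -4.7], [40, 0, 0, 0, -4.7], [40, 0, 0, 0, -4.7]]}' | python3 shift.py >/dev/null; echo '{"segments":[[40, 0, 0, 0, -4.7], [40, 0, 0, 0, -4.7], [40, 0, 0, 0, -4.7], [40, 0, 0, 0, -4.7], [40, 0, 0, 0, -4.7]]}' | python3 shift.py >/dev/null;  echo '{"segments":[[40, 0, 0, 0, -4.7], [40, 0, 0, 0, -4.7], [40, 0, 0, 0, -4.7], [40, 0, 0, 0, -4.7], [40, 0, 0, 0, -4.7]]}' | python3 shift.py >/dev/null; echo '{"segments":[[40, 0, 0, 0, -2.15], [40, 0, 0, 0, -2.15], [40, 0, 0, 0, -2.15], [40, 0, 0, 0, -2.15]]}' | python3 shift.py
python3 - <<'E'
from plant import bot
from h import *
o=bot.get_obs();print(o['joint_positions'][5],o['tool_pos'],o['tcp_rot'])
W=bot.capture('wrist');cv2.imwrite('pics/w4.png',W['color'][:,:,::-1]);print(proj(W,(498.9,13,112)))
E
```

```text
time: 10.0
tool_pos: [498.3, 12.0, 161.6]
tcp_rot: [-3.14, -0.001, 1.903]
contact_force: [0.0, 0.5, -0.5]
grip_width: 40.2
finger_force: 0.0
-0.46233881932988874 [498.27029927  12.04850598 161.57883492] [-3.13999112e+00 -7.28666586e-04  1.90349229e+00]
[324.38500073 229.47671019]
```

View pics/w4.png

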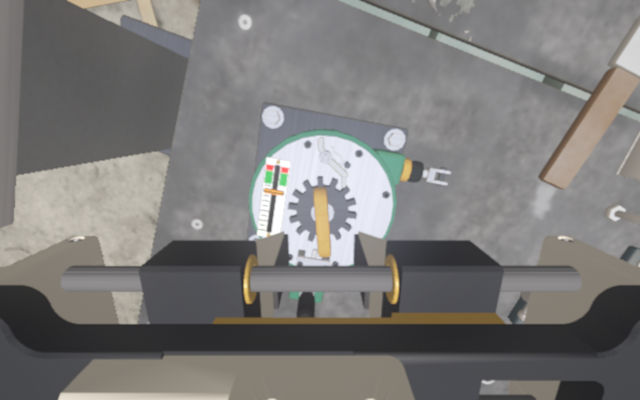

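The key runs (321,188)–(323,256), lined up with the fingers. The rider is at (273,191), just short of the band at about (276,174).

```bash
python3 - <<'E'
from plant import bot
from h import *
W=bot.capture('wrist')
a,b=atz(W,(273.5,191.5),66),atz(W,(276.5,174.5),66)
print(a,b,np.linalg.norm(a-b)); k1,k2=atz(W,(320.5,190),112),atz(W,(323,255),112);d=k1-k2;print(np.arctan2(d[1],d[0]),(k1+k2)/2)
print(bot.get_obs()['tool_pos'])
im=W['color'][150:240,240:310,::-1];cv2.imwrite('pics/w4c.png',cv2.resize(im,(560,720)[:2] and (466,600),interpolation=3))
E
```

```text
[452.5  14.7  66. ] [450.8  29.8  66. ] 15.195394038984313
1.9392777292417362 [495.8   16.55 112.  ]
[498.49134134  12.06026934 161.91397813]
```

View pics/w4c.png

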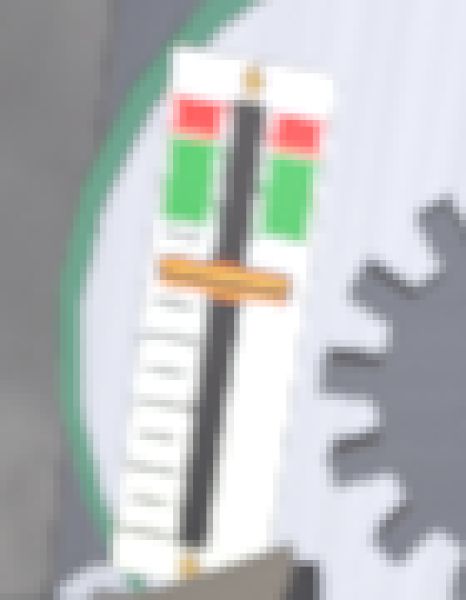

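The key angle (-1.20 rad mod π) matches 10 teeth, and the rider about 12 mm short of mid-band agrees. I need about 3.4 teeth more, so I'll turn 1.53 rad.

Scaled: 59 mm is 0.059, 0.8 mm is 0.0008.

```bash
echo '{"segments":[[40, 0.0008, 0.0008, 0.059, 0], [40, 0.0008, 0.0008, 0.059, 0], [0, 0.0008, 0.0008, 0.059, 0], [0, 0.0008, 0.0008, 0.059, 0], [0, 0.0008, 0.0008, 0.059, 0]]}' | python3 shift.py; echo '{"segments":[[0, 0, 0, 0, 0], [0, 0, 0, 0, 0], [0, 0, 0, 0, 0]]}' | python3 shift.py; echo '{"segments":[[0, 0, 0, 0, 0.9], [0, 0, 0, 0, 1.8], [0, 0, 0, 0, 2.7], [0, 0, 0, 0, 3.6], [0, 0, 0, 0, 4.5]]}' | python3 shift.py; echo '{"segments":[[0, 0, 0, 0, 0.8], [0, 0, 0, 0, 1.6], [0, 0, 0, 0, 2.4], [0, 0, 0, 0, 3.15], [0, 0, 0, 0, 3.15]]}' | python3 shift.py
```

```text
time: 10.72
tool_pos: [500.1, 13.0, 104.9]
tcp_rot: [3.139, 0.001, 1.904]
contact_force: [-0.4, -0.4, -0.2]
grip_width: 14.8
finger_force: 0.0
time: 11.1
tool_pos: [499.1, 12.8, 104.7]
tcp_rot: [-3.142, 0.001, 1.904]
contact_force: [-3.2, -1.5, 6.1]
grip_width: 9.7
finger_force: 29.9
time: 11.72
tool_pos: [498.9, 12.8, 104.7]
tcp_rot: [3.141, 0.001, 0.999]
contact_force: [-4.5, -1.4, 8.2]
grip_width: 10.2
finger_force: 29.9
time: 12.35
tool_pos: [498.8, 12.9, 104.6]
tcp_rot: [3.141, 0.001, 0.373]
contact_force: [-4.3, -1.6, 7.9]
grip_width: 10.0
finger_force: 29.9
```

Scaled: -60 mm is -0.06, -30 mm is -0.03.

```bash
echo '{"segments":[[30, 0, 0, 0, 0], [30, 0, 0, 0, 0], [30, 0, 0, 0, 0], [40, 0, 0, -0.03, 0], [40, 0, 0, -0.06, 0]]}' | python3 shift.py; echo '{"segments":[[40, 0, 0, 0, -4.5], [40, 0, 0, 0, -4.5], [40, 0, 0, 0, -4.5], [40, 0, 0, 0, -4.5], [40, 0, 0, 0, -4.5]]}' | python3 shift.py; echo '{"segments":[[40, 0, 0, 0, -2.25], [40, 0, 0, 0, -2.25], [40, 0, 0, 0, -2.25], [40, 0, 0, 0, -2.25], [40, 0, 0, 0, -2.25]]}' | python3 shift.py
python3 - <<'E'
from plant import bot
from h import *
o=bot.get_obs();print(o['joint_positions'][5],o['tool_pos'],o['tcp_rot'])
W=bot.capture('wrist');im=W['color'][130:360,200:440,::-1];cv2.imwrite('pics/w5.png',cv2.resize(im,(600,575),interpolation=3))
E
```

```text
time: 12.98
tool_pos: [499.2, 13.1, 164.0]
tcp_rot: [-3.141, 0.001, 0.374]
contact_force: [1.0, 0.2, 0.5]
grip_width: 39.9
finger_force: 0.0
time: 13.6
tool_pos: [499.4, 13.1, 163.5]
tcp_rot: [3.142, -0.0, 1.279]
contact_force: [0.8, -0.3, 1.0]
grip_width: 39.8
finger_force: 0.0
time: 14.22
tool_pos: [499.3, 13.1, 163.5]
tcp_rot: [3.142, -0.0, 1.722]
contact_force: [-0.6, -0.2, -0.5]
grip_width: 39.8
finger_force: 0.0
-0.27890653389163006 [499.33947477  13.12505911 163.52809105] [ 3.14156394e+00 -1.00106847e-04  1.72230640e+00]
```

View pics/w5.png

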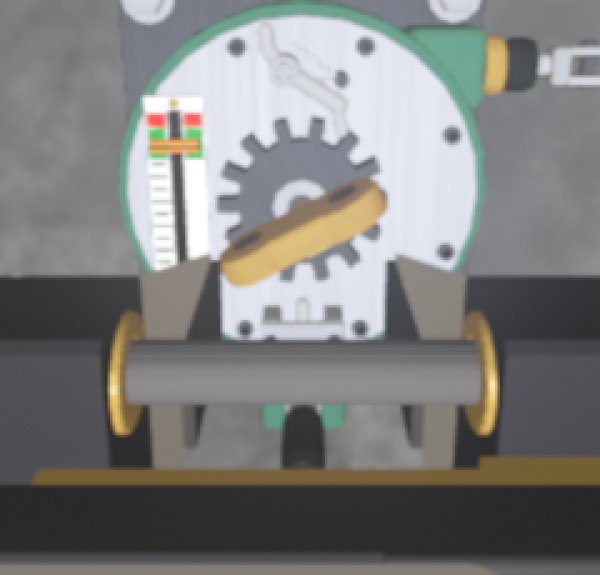

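The rider sits inside the green band at (175,146) in the crop. The knob is centred between the fingers at (303,430). Now the knob.

```bash
echo '{"segments":[[40, -0.05, 0, 0, 0], [40, -0.0805, 0, 0, 0], [40, -0.0805, 0, 0.03, 0], [40, -0.0805, 0, 0.062, 0], [40, -0.0805, 0, 0.062, 0]]}' | python3 shift.py; echo '{"segments":[[0, 0, 0, 0, 0], [0, 0, 0, 0, 0], [0, 0, 0, 0, 0], [0, 0, 0, 0, 0], [0, 0, 0, 0, 0]]}' | python3 shift.py
```

```text
time: 14.9
tool_pos: [510.1, -66.1, 99.7]
tcp_rot: [-3.137, -0.002, 1.723]
contact_force: [-0.0, 0.1, 0.4]
grip_width: 40.2
finger_force: 0.0
time: 15.52
tool_pos: [511.6, -66.6, 102.5]
tcp_rot: [3.141, 0.001, 1.724]
contact_force: [-2.2, -0.5, 5.1]
grip_width: 14.5
finger_force: 30.0
```

```bash
echo '{"segments":[[0, 0.004, 0, 0, 0], [0, 0.007, 0, 0, 0], [0, 0.01, 0, 0, 0], [0, 0.013, 0, 0, 0], [0, 0.015, 0, 0, 0]]}' | python3 shift.py; echo '{"segments":[[0, 0, 0, 0, 0], [0, 0, 0, 0, 0]]}' | python3 shift.py
```

```text
time: 16.15
tool_pos: [509.4, -52.4, 102.6]
tcp_rot: [3.141, 0.002, 1.724]
contact_force: [-3.3, -10.8, 3.7]
grip_width: 14.3
finger_force: 30.0
time: 16.4
tool_pos: [509.4, -52.6, 102.6]
tcp_rot: [3.141, 0.002, 1.724]
contact_force: [-3.1, -4.7, 4.9]
grip_width: 14.3
finger_force: 30.0
```

Scaled: -80 mm is -0.08, -40 mm is -0.04.

```bash
echo '{"segments":[[40, 0, 0, 0, 0], [40, 0, 0, 0, 0], [40, 0, 0, 0, 0], [40, 0, 0, -0.04, 0], [40, 0, 0, -0.08, 0]]}' | python3 shift.py;echo '{"segments":[[40, -0.02, 0, -0.06, 0], [40, -0.04, 0, -0.06, 0], [40, -0.04, 0, -0.06, 0], [40, -0.04, 0, -0.06, 0]]}' | python3 shift.py
python3 - <<'E'
from plant import bot
from h import *
T=bot.capture('top');print(proj(T,(508.6,-53,110)),proj(T,(511,-66.5,110)))
W=bot.capture('wrist')
a=cv2.resize(T['color'][195:275,280:360,::-1],(400,400),interpolation=3);b=cv2.resize(W['color'][50:290,200:440,::-1],(400,400),interpolation=3)
cv2.imwrite('pics/end.png',np.hstack([a,b]))
E
```

```text
time: 17.02
tool_pos: [509.0, -51.4, 182.1]
tcp_rot: [-3.14, -0.001, 1.724]
contact_force: [0.5, -0.6, -0.4]
grip_width: 39.9
finger_force: 0.0
time: 17.52
tool_pos: [514.6, -90.6, 239.9]
tcp_rot: [-3.139, -0.002, 1.724]
contact_force: [0.4, -0.3, -0.9]
grip_width: 39.9
finger_force: 0.0
[341.04454417 233.11266908] [345.90751163 232.13831646]
```

View pics/end.png

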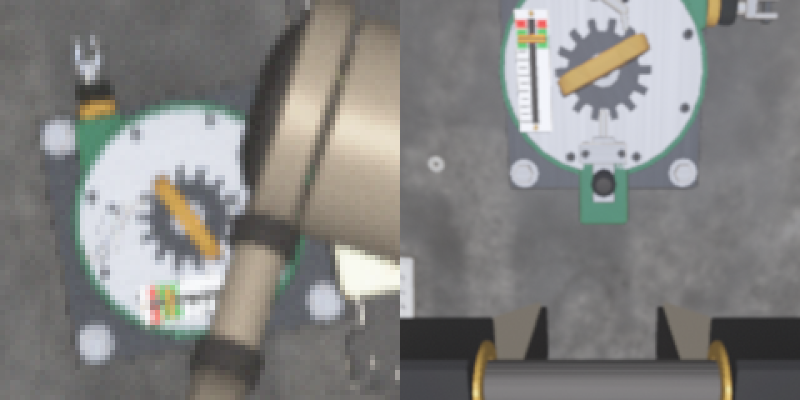

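The wrist view shows the bolt tongue between two teeth at (604,120), the knob close to its guide at (604,183), and the rider inside the green band at (533,38).

```bash
python3 -c "
from plant import bot
print(bot.close_job())"
```

```text
the job is handed in; nothing more can be done
None
```

The spring is retensioned: the released key leaves the rider's line in the green band (about 13 teeth), the lock bolt is fully home (14 mm of travel), the arm is clear, and I handed the job in at about 17.6 s; no verdict came back.

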